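# Move a thin strap from the sanding board to the deburring fixture

## Robot

A 6-joint arm with a two-finger parallel gripper is mounted at the origin on the work surface; the furniture and walls round the work are solid. World frame = base frame: x ahead of the robot, y to its left, z up, the work surface at z = 0. Lengths are in mm, angles in rad, forces in N, time in s.
With the tool pointing down it reaches from about 350 to 975 mm from the base axis. Payload 7.1 kg.
Tool frame: the origin (TCP) lies between the finger pads; the fingertips stand 17 mm ahead of it and the grasp point (between the pads) lies 2 mm behind it; z points along the fingers, y is the line along which they close (so a half turn about z gives the same grasp; the last joint's range is limited). The gripper opens to 88 mm and grips with 3 to 60 N. Pads are 20 mm wide; open, the fingers measure 115 mm over their backs; the gripper's body (75 mm by 178 mm) begins 61 mm behind the grasp point.
Start: joints at [-1.226, 0.423, 1.63, -0, 1.089, -0.019], TCP at [222.409, -584.071, 239.675] pointing down, gripper open.
Joint ranges: [-3, 3], [-0.9, 2.11], [0.09, 2.58], [-1.31, 4.45], [0.11, 2.69], [-2.54, 2.54]. Speed limits (rad/s): [2.39, 2.39, 3.01, 3.14, 3.14, 3.14].

## Interface

Orientations are given as a rotation vector (axis times angle).
In Python, from workcell import ctrl gives the robot as it stands.
- The arm moves only by the shell command python3 jog.py [OPENING], which reads ROWS from standard input. ROWS is a JSON list of rows, 1 to 5 of them, each an object with the fields xyz (a list: dx, dy, dz in mm), r (a list: a rotation vector rx, ry, rz in rad); a field left out counts as zero; each row shifts and turns the commanded pose from where the row before left it, along the tool's axes as they then stand; what a row does not reach is not made up. A row lasts 1/12 s, in which the tool goes at most 41.7 mm and 0.125 rad, less where a joint would pass 70% of its speed; a pose out of reach is approached as far as the arm can. OPENING is the finger opening in mm, set as the command begins (- or left out keeps the last). The fingers move at their own pace and stop on an object; the grip force is fixed at half the most. Time passes only in rows, so rows that do not move let the fingers close. It prints the time, the measured TCP pose, the force, the opening and the grip force at its end. Input that does not fit is refused with a message, and nothing moves.
- ctrl.get_obs(): the state, without advancing time (a new reading comes with each control period).
- ctrl.get_image(name): name is "scene" or "top"; returns a dict with "img" (480x640x3 uint8, red, green, blue), "fx", "fy", "cx", "cy" (pixels), "k1" (the pictures are not rectified: a ray, as slopes to the right and down, at radius r is drawn at 1 + k1 r^2 times it, then the intrinsics apply), "R" (3x3) and "t" (3): a world point X has camera coordinates R X + t. Camera axes: x right, y down, z forward; pixel columns grow to the right and rows downward; lengths in mm; the calibration is good to about 2 mm. A picture is of the moment at which its call begins. There is no depth.
- ctrl.close_job(): hands the job in; it is judged then, once.
The state is a dict: "t": time; "qpos": joint angles; "qvel": joint speeds; "joint_torque": joint torques, N m; "ee_pos": TCP position; "orientation": TCP orientation; "ft_force": force on the tool from outside, world axes, zero at the start; "moment": the same for the moment, N m; "width": finger opening in mm; "grasp_force": force on a finger pad.
Only numpy, scipy, OpenCV 4.12 (cv2) and the standard library are available. Lean on these libraries where they do the work, as an engineer would, in place of code of your own. Each camera call takes 0.05 s, during which the arm holds its last target. There are 200 camera calls.

## Task

The sanded aluminium strap lies in the pocket of the sanding board, between cleats as thick as itself, so its sides cannot be gripped there: press on it and slide it out of the board's open end, over the far edge of the bench, until its end overhangs by a few centimetres, then pinch that end by its two sides and pick it up. Lay it flat on the bed of the deburring fixture, pushed fully home with one end against the end stop and a long side against the side fence, the other end sticking out at the open end. Then swing the toggle clamp's handle forward until the pad is fully down on the strap; do not let the strap fall off the bench, and leave the tape measure, the offcut and the spray can where they are.

Things in the scene. Friction and masses are not known exactly. Their poses are not given: they have to be found in the camera images.
- strap: the workpiece: a flat aluminium strap, 150 x 50 x 3 mm, about 65 g, two 7 mm holes near each end. It starts in the sanding board's pocket. Origin: centre of its underside; x along its length, y across its width, z up; both ends alike. It slides easily on the board (friction about 0.3): fingertips pressed on its middle with 5 to 20 N drag it; it tips off if its centre passes the board's open end
- sanding_board: sanding board, screwed to the bench: 220 x 130 x 12 mm plywood with wooden cleats 3 mm thick (flush with the strap) along both sides and at the back. Origin: centre of its underside, on the bench; x points along the pocket to its open end, z up. Pocket floor z = 12 mm, 54 mm wide, from the back cleat's face at x = -90 mm to the open end at x = +110 mm, just past the bench's far edge
- board_end (a point): middle of the pocket's open end, on its floor, at x = +110, y = 0, z = 12 mm of the sanding board; beyond it is free air, down past the bench (top 34 mm thick) and 0.2 m ahead
- fixture: deburring fixture, screwed to the bench: wooden bed on plywood base, end stop, side fence and toggle clamp. Origin: under the bed, at bench height; x along the bed to its open end, y away from the fence, z up. Bed top z = 36 mm, from y = -39 to +27 mm; bed and base end at x = +35 mm, beyond is free space. A strap fully home has its origin at x = +20, y = 0, z = 36 mm, its end 60 mm past the bed
- nest_corner (a point): the corner on the bed top where the strap's corner goes, at x = -55, y = -25, z = 36 mm of the fixture. Aluminium end stop: face at x = -55 mm looking to +x, y from -25 to +25 mm, 9 mm high. Aluminium side fence: face at y = -25 mm looking to +y, x from -53 to +31 mm, 9 mm high
- clamp_handle (a point): top of the toggle clamp's handle, 108 mm from the hinge pin. The hinge pin is parallel to the fixture's y, at x = -90, y = 0, z = 66 mm in the fixture's frame. Handle 18 x 16 mm thick in a black sleeve
- clamp_pad (a point): underside of the clamp's 15 mm rubber pad, on an arm that reaches 68 mm from the hinge pin toward the open end; pad 27 mm below the pin when closed
- clamp (a joint): angle of the toggle clamp (rad): 0 = handle upright, pad down on a 3 mm strap; at the start 0.5 to 0.7 = handle leaning back to the fixture's -x, arm and pad raised; stopped at 0.75. Pushing the handle toward the fixture's +x closes it; the hinge is stiff (0.12 N m, some 2 N at the handle) and stays where it is left
- tape_measure: bystander: a tape measure, 36 x 82 x 67 mm, standing on the bench to the left
- offcut: bystander: a flat pine offcut, 65 x 95 x 19 mm, to the left near the far edge
- spray_can: bystander: a spray can, 65 mm across, 237 mm tall, standing to the left

How it is judged:
By the outcome, as a careful person would: the job done as asked, in the order asked, and still so for the second after the job is handed in, with the robot touching nothing.
It also fails if it takes over 61 s, if anything falls off the work surface, if the arm or the gripper's body presses on something with over 40 N, if the wrist force passes 120 N, or if a joint passes its speed limit or range.

## Working session

There is one attempt and no reset: what is moved stays moved. The work goes in short steps, Python scripts to look and compute and a shell command to move; the robot and the scene stay as the last step left them, time stands still between calls to the robot, and variables do not carry over. Pictures are saved under pics/ and viewed, at most 10 in all, crops included, and the job is handed in when it is done.

```bash
ls; mkdir -p pics; python3 - <<'E'
from workcell import ctrl
import cv2
for n in("scene","top"):
    d=ctrl.get_image(n); cv2.imwrite(f"pics/{n}0.png",d["img"][:,:,::-1])
    print(n,{k:(v.tolist() if hasattr(v,'tolist') else v) for k,v in d.items() if k!="img"})
print(ctrl.get_obs())
E
```

```text
jog.py
pics
workcell.py
scene {'fx': 504.5477346990871, 'fy': 504.5477346990871, 'cx': 313.32581113954495, 'cy': 226.87246727061245, 'k1': 0.020719733239672213, 'R': [[-0.45302047371646403, -0.8914367727745521, -0.010626878139993688], [-0.3540319771829457, 0.19083041527029657, -0.9155572684107206], [0.8181893482108189, -0.41100393277079234, -0.4020472083242183]], 't': [199.48928563755456, 271.6434775619326, 1029.4736467359967]}
top {'fx': 578.6809915298415, 'fy': 578.6809915298415, 'cx': 325.15112153588564, 'cy': 237.76215780502923, 'k1': -0.03287160667339243, 'R': [[0.018600268292439586, -0.9998249310194002, 0.00203404314128304], [-0.9939843223401987, -0.018711149045665537, -0.1079122784639758], [0.10793144565577277, -1.460966192055714e-05, -0.9941583389104639]], 't': [13.531464082809736, 429.8283701656371, 1407.5871207006107]}
{'t': 0.1, 'qpos': array([-1.22596972e+00,  4.23744525e-01,  1.63059505e+00, -1.89642132e-05,
        1.08858401e+00, -1.89931341e-02]), 'qvel': array([-0.00243621, -0.00117979, -0.00068396,  0.00030478,  0.0001798 ,
       -0.00090939]), 'joint_torque': array([-6.10705574e-04, -5.45614100e+01, -2.74323785e+01,  6.45227102e-02,
        1.87892216e-02, -5.08552466e-05]), 'ee_pos': array([ 222.2699528 , -583.64258171,  238.99911205]), 'orientation': array([-3.08846482e+00, -5.68116565e-01,  3.64972450e-04]), 'ft_force': array([-0.52275928, -0.30531915, -0.6807424 ]), 'moment': array([-0.01590108,  0.02257456, -0.00475351]), 'grasp_force': 0.0, 'width': 88.10603532699174}
```

View pics/scene0.png

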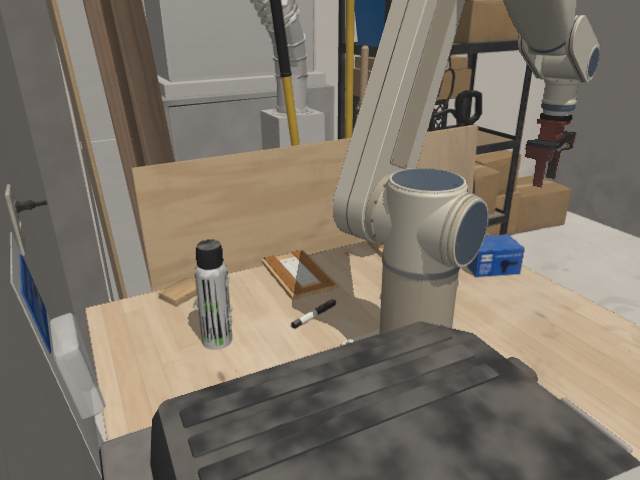

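View pics/top0.png

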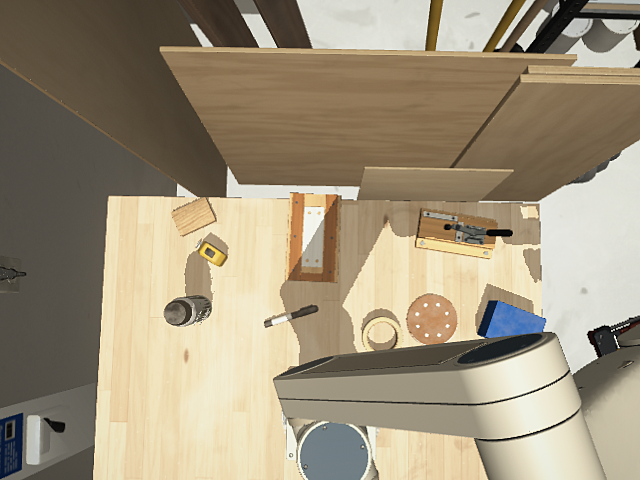

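The scene view shows the board left of the robot, near (300,272). The fixture is hidden behind the arm. In the top view the board spans about (288-340, 193-282), and the fixture is at (415-512, 207-260) with its handle pointing right, so its open end points left (+y). I'll enlarge both.

```bash
cat > h.py <<'E'
import numpy as np, cv2
from workcell import ctrl
def und(d,uv):
    K=np.array([[d["fx"],0,d["cx"]],[0,d["fy"],d["cy"]],[0,0,1.]])
    return cv2.undistortPoints(np.array(uv,float).reshape(-1,1,2),K,np.array([d["k1"],0,0,0.])).reshape(-1,2)
def ray(d,uv,z):
    R=np.array(d["R"]);t=np.array(d["t"]);c=-R.T@t
    r=np.c_[und(d,uv),np.ones(len(np.atleast_2d(uv)))]@R
    return c+r*((z-c[2])/r[:,2])[:,None]
def proj(d,X):
    K=np.array([[d["fx"],0,d["cx"]],[0,d["fy"],d["cy"]],[0,0,1.]])
    return cv2.projectPoints(np.array(X,float).reshape(-1,1,3),cv2.Rodrigues(np.array(d["R"]))[0],np.array(d["t"]),K,np.array([d["k1"],0,0,0.]))[0].reshape(-1,2)
def crop(d,name,x0,y0,x1,y1,s):
    im=cv2.resize(d["img"][y0:y1,x0:x1,::-1],None,fx=s,fy=s,interpolation=cv2.INTER_CUBIC); cv2.imwrite("pics/"+name,im)
E
python3 - <<'E'
from h import *
d=ctrl.get_image("top")
a=cv2.resize(d["img"][185:290,280:350,::-1],None,fx=5,fy=5,interpolation=cv2.INTER_CUBIC)
b=cv2.resize(d["img"][200:265,405:520,::-1],None,fx=4,fy=4,interpolation=cv2.INTER_CUBIC)
o=np.zeros((525,812,3),np.uint8);o[:525,:350]=a;o[:260,352:812]=b
cv2.imwrite("pics/c1.png",o[:,:800])
E
```

```text
(no output)
```

View pics/c1.png

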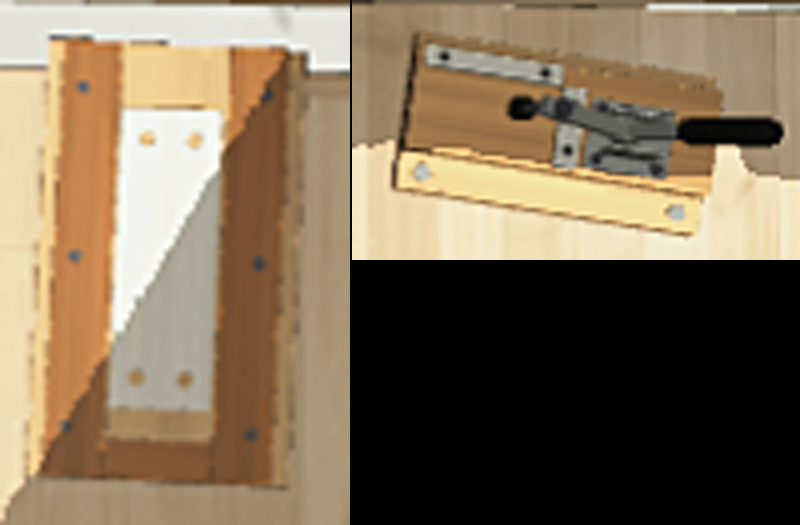

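The strap's corners in the crop are about (122,108), (221,112), (212,409), (107,406), and the board and pocket edges are clear. On the fixture, the fence face runs (426,66)-(562,87), the stop face (566,88)-(553,165), and the bed's open end (418,35)-(400,152).

```bash
python3 - <<'E'
from h import *
np.set_printoptions(precision=1,suppress=True)
d=ctrl.get_image("top")
A=lambda p:np.array(p)/5.+[280,185]-0.4
B=lambda p:(np.array(p)-[352,0])/4.+[405,200]-0.4
s=ray(d,A([(122,108),(221,112),(212,409),(107,406)]),15);print("strap",s,np.linalg.norm(np.roll(s,-1,0)-s,axis=1),s.mean(0))
print("board",ray(d,A([(52,37),(288,50),(275,487),(40,475)]),15))
print("pocket end/bottom",ray(d,A([(122,45),(230,48),(213,443),(107,440)]),15))
f=ray(d,B([(426,66),(562,87),(428,43),(562,65)]),45);print("fence",f)
print("stop",ray(d,B([(566,88),(553,165)]),45))
print("bed end",ray(d,B([(418,35),(400,152)]),36))
print("base strip",ray(d,B([(395,187),(692,235)]),18))
print("handle tip, z 150..165",ray(d,B([(775,130)]),158), "pad",ray(d,B([(520,107)]),80))
# edge directions by mask? strap whole: fit
E
```

```text
strap [[508.8  76.   15. ]
 [507.7  26.4  15. ]
 [359.   28.   15. ]
 [359.5  80.   15. ]] [ 49.6 148.7  52.  149.4] [433.8  52.6  15. ]
board [[544.2 111.9  15. ]
 [539.8  -6.6  15. ]
 [321.1  -3.8  15. ]
 [324.8 112.3  15. ]]
pocket end/bottom [[540.8  76.7  15. ]
 [540.3  22.5  15. ]
 [342.2  27.2  15. ]
 [342.7  79.6  15. ]]
fence [[ 485.  -217.2   45. ]
 [ 473.6 -300.6   45. ]
 [ 499.2 -218.4   45. ]
 [ 487.2 -300.7   45. ]]
stop [[ 473.  -303.    45. ]
 [ 425.5 -294.8   45. ]]
bed end [[ 505.6 -213.8   36. ]
 [ 432.7 -202.7   36. ]]
base strip [[ 412.9 -202.5   18. ]
 [ 386.4 -387.2   18. ]]
handle tip, z 150..165 [[ 435.5 -394.8  158. ]] pad [[ 456.1 -267.3   80. ]]
```

Measurements agree with the given sizes:
- **Strap:** centre at (434,53), yaw about -0.018. Its far end is at x≈508 and the board's open end at x≈541.
- **Fixture:** origin about (457,-244), yaw about 1.427.

Next I turn the tool, close the fingers and travel over the strap's middle.

```bash
echo '[{"r":[0,0,0.0955]},{"r":[0,0,0.0955]},{"r":[0,0,0.0955]},{"r":[0,0,0.0955]}]' | python3 jog.py 0
echo '[{"xyz":[12,-38,0]},{"xyz":[12,-38,0]},{"xyz":[12,-38,0]},{"xyz":[12,-38,0]},{"xyz":[12,-38,0]}]' | python3 jog.py
echo '[{"xyz":[12,-38,0]},{"xyz":[12,-38,0]},{"xyz":[12,-38,0]},{"xyz":[12,-38,0]},{"xyz":[12,-38,0]}]' | python3 jog.py
echo '[{"xyz":[12,-38,0]},{"xyz":[12,-38,0]},{"xyz":[12,-38,0]},{"xyz":[12,-38,0]},{"xyz":[12,-38,0]}]' | python3 jog.py
```

```text
t: 0.53
ee_pos: [222.4, -583.9, 239.5]
orientation: [-3.141, 0.036, 0.0]
ft_force: [0.2, 0.6, 0.4]
width: 64.3
grasp_force: 0.0
t: 0.95
ee_pos: [285.9, -393.4, 239.5]
orientation: [-3.141, 0.03, 0.0]
ft_force: [1.4, -0.2, 0.5]
width: 31.4
grasp_force: 0.0
t: 1.37
ee_pos: [349.4, -204.5, 239.8]
orientation: [3.141, -0.03, 0.001]
ft_force: [0.6, -0.3, -0.4]
width: 0.6
grasp_force: 0.0
t: 1.78
ee_pos: [412.9, -15.4, 239.9]
orientation: [3.141, -0.028, 0.001]
ft_force: [1.4, -1.4, 0.7]
width: 0.6
grasp_force: 0.0
```

```bash
echo '[{"xyz":[10,-34,35]},{"xyz":[10,-34,40]},{"xyz":[0,0,40]},{"xyz":[0,0,40]},{"xyz":[0,0,30]}]' | python3 jog.py
echo '[{"xyz":[0,0,5]},{"xyz":[0,0,3]},{}]' | python3 jog.py
```

```text
t: 2.2
ee_pos: [429.1, 37.9, 67.0]
orientation: [3.141, -0.026, -0.002]
ft_force: [-0.4, 0.0, 0.3]
width: 0.8
grasp_force: 0.0
t: 2.45
ee_pos: [430.3, 37.1, 61.6]
orientation: [3.141, -0.029, -0.0]
ft_force: [0.7, -0.7, 0.1]
width: 0.4
grasp_force: 0.0
```

```bash
echo '[{"xyz":[3.5,-15.5,0]},{"xyz":[0,0,15]},{"xyz":[0,0,11]},{}]' | python3 jog.py
echo '[{"xyz":[0,0,2]},{"xyz":[0,0,1]},{}]' | python3 jog.py
```

```text
t: 2.78
ee_pos: [434.6, 52.7, 36.2]
orientation: [-3.141, 0.029, -0.003]
ft_force: [0.1, -0.1, -0.1]
width: 0.4
grasp_force: 0.0
t: 3.03
ee_pos: [434.5, 52.5, 33.3]
orientation: [-3.141, 0.029, -0.003]
ft_force: [-0.0, -0.1, -0.4]
width: 0.6
grasp_force: 0.0
```

```bash
echo '[{"xyz":[0,0,1]},{}]' | python3 jog.py;echo '[{"xyz":[0,0,0.7]},{}]' | python3 jog.py
```

```text
t: 3.2
ee_pos: [434.4, 52.6, 32.3]
orientation: [-3.141, 0.029, -0.003]
ft_force: [-1.9, -0.8, 11.5]
width: 0.5
grasp_force: 5.8
t: 3.37
ee_pos: [434.4, 52.6, 32.2]
orientation: [-3.141, 0.029, -0.003]
ft_force: [-3.5, -1.3, 23.7]
width: 0.3
grasp_force: 11.8
```

```bash
echo '[{"xyz":[4,0,-0.4]},{"xyz":[6,0,0]},{"xyz":[6,0,0]},{"xyz":[6,0,0]},{}]' | python3 jog.py; python3 - <<'E'
from h import *
d=ctrl.get_image("top"); cv2.imwrite("pics/t2.png",cv2.resize(d["img"][150:300,230:430,::-1],None,fx=4,fy=4,interpolation=cv2.INTER_CUBIC))
E
```

```text
t: 3.78
ee_pos: [456.9, 52.2, 32.3]
orientation: [-3.141, 0.029, -0.003]
ft_force: [-1.8, -0.2, 16.4]
width: 0.6
grasp_force: 7.9
```

View pics/t2.png

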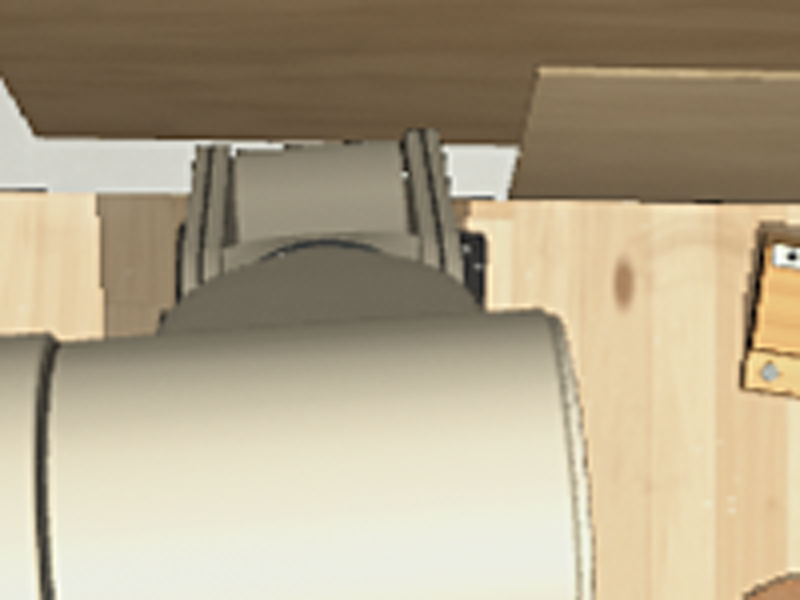

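The arm hides the strap in the top view. The contact force is steady at 16 N, so I'll keep sliding and check afterwards with the scene camera.

```bash
echo '[{"xyz":[6,0,0]},{"xyz":[6,0,0]},{"xyz":[6,0,0]},{"xyz":[6,0,0]}]' | python3 jog.py; echo '[{"xyz":[6,0,0]},{"xyz":[6,0,0]},{"xyz":[6,0,0]},{"xyz":[6,0,0]},{}]' | python3 jog.py; python3 - <<'E'
from h import *
d=ctrl.get_image("scene"); crop(d,"s2.png",220,200,420,340,4)
E
```

```text
t: 4.17
ee_pos: [479.4, 51.8, 32.3]
orientation: [-3.141, 0.029, 0.001]
ft_force: [-4.9, 0.3, 17.1]
width: 0.3
grasp_force: 8.8
t: 4.58
ee_pos: [505.3, 51.3, 32.3]
orientation: [-3.141, 0.029, -0.004]
ft_force: [0.6, 0.4, 11.4]
width: 0.5
grasp_force: 6.0
```

View pics/s2.png

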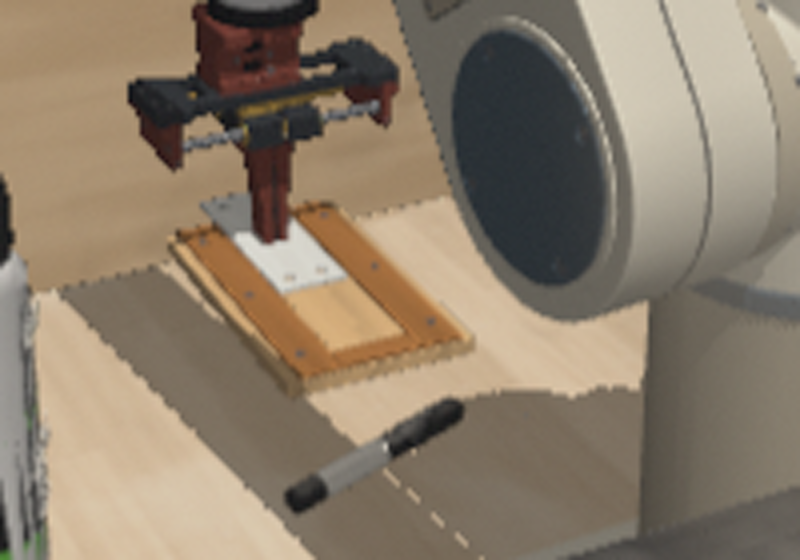

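```bash
echo '[{"xyz":[0,0,-20]},{"xyz":[0,0,-30]},{"xyz":[0,0,-20]},{}]' | python3 jog.py 88; python3 - <<'E'
from h import *
np.set_printoptions(precision=1,suppress=True)
d=ctrl.get_image("scene")
print(ray(d,np.array([(283,292),(345,281),(203,205),(248,193)])/4.+[220,200]-.4,15))
E
echo '[{"xyz":[20,0,0]},{"xyz":[20,0,0]},{"xyz":[17,0,0]},{},{}]' | python3 jog.py
```

```text
t: 4.97
ee_pos: [506.2, 51.5, 104.7]
orientation: [-3.141, 0.029, -0.01]
ft_force: [-0.1, 0.9, -0.2]
width: 23.7
grasp_force: 0.0
[[426.   75.6  15. ]
 [420.3  32.5  15. ]
 [571.6  72.7  15. ]
 [574.3  36.   15. ]]
t: 5.43
ee_pos: [560.0, 50.2, 99.7]
orientation: [3.141, -0.029, -0.003]
ft_force: [0.3, -0.2, -0.1]
width: 61.0
grasp_force: 0.0
```

```bash
echo '[{},{},{},{},{}]' | python3 jog.py ; echo '[{"xyz":[1,0,22]},{"xyz":[0,0,22]},{"xyz":[0,0,22]},{"xyz":[0,0,21]},{}]' | python3 jog.py; python3 - <<'E'
from h import *
d=ctrl.get_image("scene"); crop(d,"s3.png",230,190,380,290,5)
E
```

```text
t: 5.85
ee_pos: [560.3, 50.3, 101.0]
orientation: [3.141, -0.028, -0.0]
ft_force: [-0.2, 0.1, -1.0]
width: 87.4
grasp_force: 0.0
t: 6.27
ee_pos: [559.0, 50.1, 10.7]
orientation: [3.141, -0.029, -0.009]
ft_force: [-0.9, 0.5, 0.0]
width: 87.6
grasp_force: 0.0
```

View pics/s3.png

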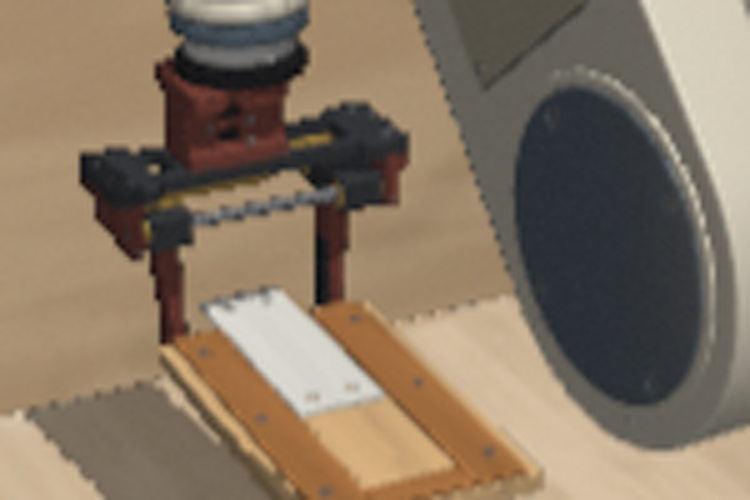

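The fingers straddle the overhanging end of the strap, at (170,320) and (325,290) in the crop. Closing now.

```bash
echo '[{},{},{},{},{}]' | python3 jog.py 0;  echo '[{},{},{},{},{}]' | python3 jog.py; echo '[{"xyz":[0,0,-5]},{"xyz":[0,0,-10]},{"xyz":[0,0,-20]},{"xyz":[0,0,-20]},{}]' | python3 jog.py; echo '[{"xyz":[0,0,-20]},{"xyz":[0,0,-20]},{"xyz":[0,0,-10]},{}]' | python3 jog.py
```

```text
t: 6.73
ee_pos: [562.3, 50.4, 14.9]
orientation: [-3.141, 0.029, -0.003]
ft_force: [0.2, -0.3, -0.2]
width: 57.7
grasp_force: 0.0
t: 7.15
ee_pos: [562.0, 50.3, 14.2]
orientation: [-3.141, 0.029, -0.001]
ft_force: [0.2, 0.9, 3.9]
width: 49.4
grasp_force: 30.0
t: 7.57
ee_pos: [563.8, 50.5, 72.5]
orientation: [-3.141, 0.029, -0.008]
ft_force: [0.8, 0.6, -1.1]
width: 49.0
grasp_force: 30.0
t: 7.9
ee_pos: [563.0, 50.4, 120.9]
orientation: [-3.141, 0.029, -0.006]
ft_force: [1.6, -1.0, -1.4]
width: 49.1
grasp_force: 30.0
```

```bash
python3 - <<'E'
from h import *
d=ctrl.get_image("scene");e=ctrl.get_image("top")
a=cv2.resize(d["img"][140:290,230:380,::-1],(400,400),interpolation=cv2.INTER_CUBIC)
b=cv2.resize(e["img"][150:300,240:390,::-1],(400,400),interpolation=cv2.INTER_CUBIC)
cv2.imwrite("pics/s4.png",np.hstack([a,b]));print(ctrl.get_obs()["moment"])
E
```

```text
[ 0.07476912 -0.031012   -0.008865  ]
```

View pics/s4.png

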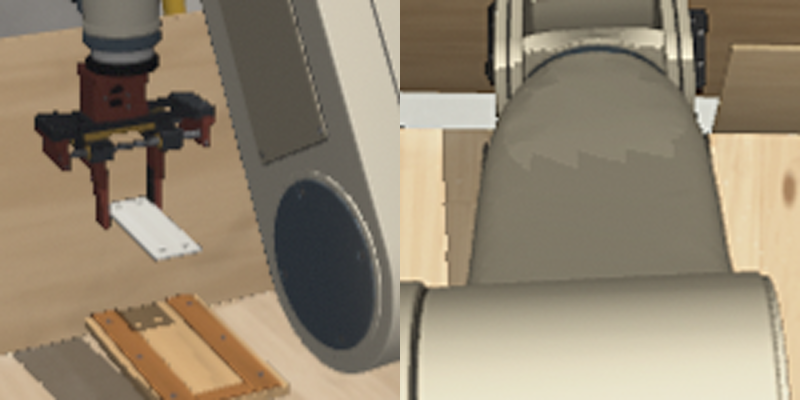

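The strap is held by its end. I'll check that it is level and how far it extends from the TCP.

```bash
python3 - <<'E'
from h import *
np.set_printoptions(precision=1,suppress=True)
d=ctrl.get_image("scene");p=ctrl.get_obs()["ee_pos"];print(p)
s=400/150.
g=d["img"][140:290,230:380]; hs=cv2.cvtColor(g,cv2.COLOR_RGB2HSV)
m=((hs[:,:,1]<25)&(hs[:,:,2]>185)).astype(np.uint8); m[:70]=0;m[105:]=0;m[:,85:]=0
c=max(cv2.findContours(m,0,1)[0],key=cv2.contourArea);print(cv2.contourArea(c))
q=cv2.approxPolyDP(c,2.5,True).reshape(-1,2);print(q.tolist())
uv=np.array([(160,262),(200,250),(110,205),(147,196)])/s+[230,140]-.4
for z in(p[2],p[2]-5,p[2]-10,p[2]-15):print(z,ray(d,uv,z)[:,:2].tolist())
for tilt in(0,.05,.1):
  X=[p+[15-l*np.cos(tilt) ,w,-l*np.sin(tilt)] for l in(0,150) for w in(25,-25)]
  print(tilt,((proj(d,X)-[230,140])*s).round().tolist())
E
```

```text
[561.   50.3 118. ]
332.5
[[42, 77], [42, 81], [59, 97], [74, 94], [55, 76]]
118.04849573048361 [[423.1314074733722, 75.7628392997965], [429.9781920185268, 29.50671016051308], [579.2126623299824, 63.05217274392459], [583.7021593159667, 18.078979909751297]]
113.04849573048361 [[432.9992018449831, 71.43348162236356], [439.9086086231488, 24.754283511351787], [590.5080110003856, 58.606560448350535], [595.0385699366192, 13.222032666749897]]
108.04849573048361 [[442.866996216594, 67.10412394493068], [449.83902522777123, 20.001856862190266], [601.8033596707888, 54.16094815277654], [606.3749805572717, 8.365085423748496]]
103.04849573048361 [[452.73479058820465, 62.77476626749785], [459.76944183239345, 15.249430213028973], [613.098708341192, 49.71533585720243], [617.7113911779239, 3.508138180747096]]
0 [[99.0, 207.0], [143.0, 199.0], [158.0, 260.0], [205.0, 250.0]]
0.05 [[99.0, 207.0], [143.0, 199.0], [158.0, 267.0], [205.0, 256.0]]
0.1 [[99.0, 207.0], [143.0, 199.0], [158.0, 273.0], [205.0, 263.0]]
```

The strap is level, with its centre about 58 mm behind the TCP. Before carrying it over, I'll check the small panel behind the fixture, seen at (360-512,168-200) in the top view.

```bash
python3 - <<'E'
from h import *
np.set_printoptions(precision=0,suppress=True)
e=ctrl.get_image("top");d=ctrl.get_image("scene")
for z in(-100,0,100,200,300,400):
  P=ray(e,[(360,168),(512,169)],z); print(z,P[:,:2].tolist(),proj(d,P).round().tolist())
a=cv2.resize(d["img"][90:270,300:500,::-1],(660,594),interpolation=cv2.INTER_CUBIC); cv2.imwrite("pics/s5.png",a)
E
```

```text
-100 [[635.8119412942827, -69.80088439660055], [641.6063915072475, -485.78142859742]] [[305.0, 266.0], [410.0, 239.0]]
0 [[612.4737095139164, -63.888229796123014], [617.8932892745863, -452.95702067795895]] [[307.0, 241.0], [408.0, 217.0]]
100 [[589.1354777335503, -57.97557519564549], [594.1801870419253, -420.1326127584979]] [[308.0, 214.0], [406.0, 193.0]]
200 [[565.7972459531841, -52.06292059516795], [570.4670848092642, -387.30820483903676]] [[309.0, 184.0], [404.0, 167.0]]
300 [[542.4590141728179, -46.150265994690415], [546.753982576603, -354.48379691957564]] [[310.0, 152.0], [402.0, 138.0]]
400 [[519.1207823924517, -40.23761139421288], [523.0408803439418, -321.6593890001145]] [[312.0, 117.0], [400.0, 106.0]]
```

View pics/s5.png

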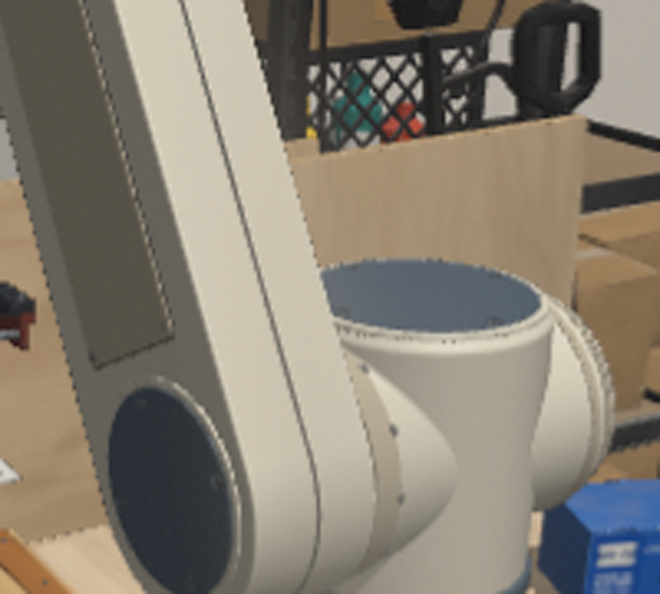

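The wall in the scene view is unbroken where the panel's top corner would appear, so the panel is at or below bench level and not in the way. Now I carry the strap back, then rotate it.

```bash
echo '[{"xyz":[-15,18,0]},{"xyz":[-20,25,0]},{"xyz":[-20,25,0]},{"xyz":[-18,21,0]},{}]' | python3 jog.py
echo '[{"r":[0,0,-0.09]},{"r":[0,0,-0.09]},{"r":[0,0,-0.09]},{"r":[0,0,-0.09]},{"r":[0,0,-0.09]}]' | python3 jog.py
echo '[{"r":[0,0,-0.09]},{"r":[0,0,-0.09]},{"r":[0,0,-0.09]},{"r":[0,0,-0.09]},{"r":[0,0,-0.09]}]' | python3 jog.py
echo '[{"r":[0,0,-0.09]},{"r":[0,0,-0.09]},{"r":[0,0,-0.09]},{"r":[0,0,-0.09]},{"r":[0,0,-0.09]}]' | python3 jog.py
echo '[{"r":[0,0,-0.085]},{},{}]' | python3 jog.py
python3 - <<'E'
from h import *
d=ctrl.get_image("top"); crop(d,"t6.png",310,170,510,320,4)
E
```

```text
t: 8.57
ee_pos: [482.5, -39.4, 117.5]
orientation: [-3.141, 0.032, 0.009]
ft_force: [0.4, 0.5, -0.4]
width: 49.3
grasp_force: 30.0
t: 8.98
ee_pos: [487.2, -37.0, 118.2]
orientation: [-3.067, -0.68, 0.001]
ft_force: [0.0, -0.4, -0.6]
width: 49.4
grasp_force: 30.0
t: 9.4
ee_pos: [487.2, -36.9, 118.2]
orientation: [-2.838, -1.347, 0.001]
ft_force: [0.6, 0.5, 0.4]
width: 49.3
grasp_force: 30.0
t: 9.82
ee_pos: [487.2, -36.9, 118.2]
orientation: [-2.465, -1.946, 0.001]
ft_force: [0.0, 1.1, -0.6]
width: 49.0
grasp_force: 30.0
t: 10.07
ee_pos: [487.1, -37.0, 118.4]
orientation: [-2.388, -2.041, 0.001]
ft_force: [0.4, 0.2, -1.0]
width: 49.4
grasp_force: 30.0
```

View pics/t6.png

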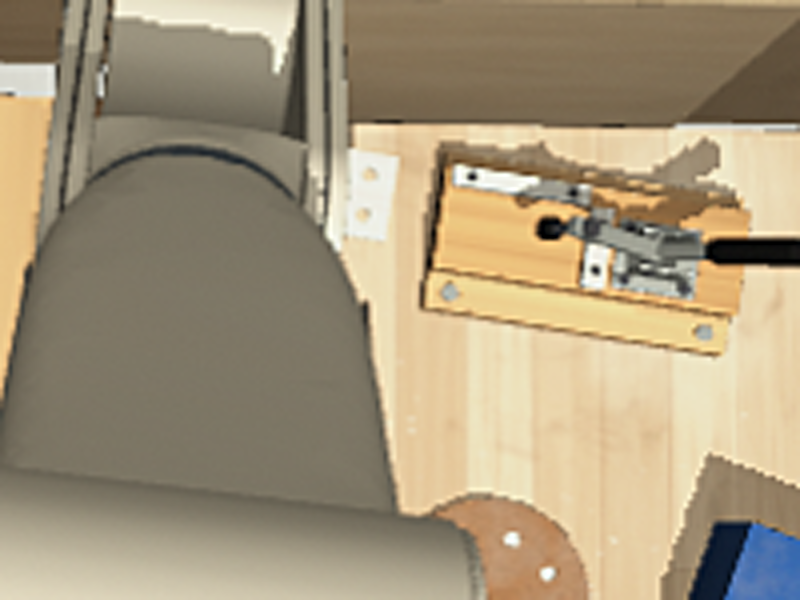

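The strap's free end is visible at crop (400,157)-(387,240), and the fixture is now better lit. I'll refine the fixture yaw and origin, and the strap's offset from the TCP.

```bash
python3 - <<'E'
from h import *
np.set_printoptions(precision=1,suppress=True)
d=ctrl.get_image("top")
B=lambda p:np.array(p)/4.+[310,170]-0.4
p=ctrl.get_obs()["ee_pos"]
e=ray(d,B([(400,157),(387,240)]),p[2]+.8);print("end",e,np.linalg.norm(e[1]-e[0]),"mid-tcp",e.mean(0)-p)
for n,q,z in(("strip",[(422,308),(722,355)],18),("bedline",[(430,270),(738,315)],36),("bedend",[(443,163),(430,270)],36),("fence",[(453,187),(592,206)],45),("stop",[(590,245),(580,288)],45)):
  r=ray(d,B(q),z);v=r[1]-r[0];print(n,r[:,:2].tolist(),"axis yaw",np.arctan2(v[0],v[1])%np.pi, (np.arctan2(v[1],v[0]))%np.pi)
E
```

```text
end [[ 490.2 -173.1  119.4]
 [ 441.6 -165.7  119.4]] 49.21984488840432 mid-tcp [ -21.2 -132.3    0.8]
strip [[412.2225669011673, -201.90582885429453], [386.4140459975546, -388.43984245185766]] axis yaw 0.13748539594284148 1.4333109308520549
bedline [[433.99526145490023, -203.9597199732998], [409.7883137175234, -393.4327022438643]] axis yaw 0.1270709778682262 1.4437253489266704
bedend [[500.5262299774463, -211.91143324474413], [433.99526145490023, -203.9597199732998]] axis yaw 1.6897510308929122 3.0226379494917777
fence [[484.3517982936065, -216.55794219640072], [474.2593772340115, -301.8244550165486]] axis yaw 0.11781509362404163 1.452981233170855
stop [[450.1904387867387, -300.44302867193545], [423.6678754681689, -294.1641421087665]] axis yaw 1.8032542609941316 2.909134719390558
```

```bash
echo '[{"xyz":[0,-3.5,20],"r":[0,0,-0.02]},{"xyz":[0,-4,20]},{"xyz":[0,0,20]},{}]' | python3 jog.py
echo '[{"xyz":[-12,0,0]},{"xyz":[-25,0,0]},{"xyz":[-25,0,0]},{"xyz":[-25,0,0]}]' | python3 jog.py
echo '[{"xyz":[-20,0,0]},{"xyz":[-15,0,0]},{},{}]' | python3 jog.py
python3 - <<'E'
from h import *
d=ctrl.get_image("top"); crop(d,"t7.png",360,180,520,300,5)
E
```

```text
t: 10.5
ee_pos: [477.5, -36.0, 56.2]
orientation: [-2.364, -2.063, 0.006]
ft_force: [-0.7, 0.5, -1.2]
width: 49.3
grasp_force: 30.0
t: 10.83
ee_pos: [468.7, -124.2, 60.2]
orientation: [2.364, 2.067, 0.002]
ft_force: [0.1, 0.1, -0.4]
width: 49.2
grasp_force: 30.0
t: 11.17
ee_pos: [463.9, -158.5, 60.1]
orientation: [2.367, 2.063, 0.002]
ft_force: [-0.5, -0.6, -0.2]
width: 49.2
grasp_force: 30.0
```

View pics/t7.png

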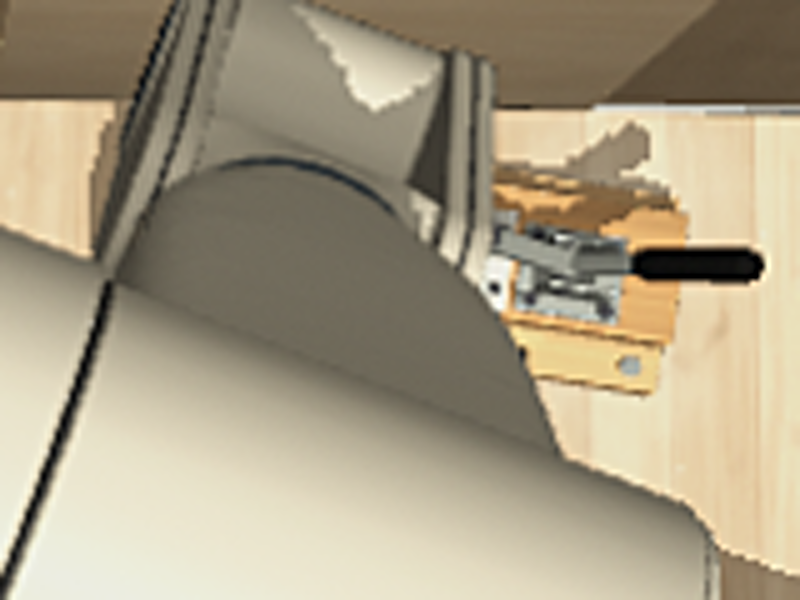

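The wrist hides the strap, so I go by force from here. I'm about 7 mm short of the stop and 4 mm off the fence; lowering now.

```bash
echo '[{"xyz":[0,0,10]},{"xyz":[0,0,8]},{"xyz":[0,0,2]},{}]' | python3 jog.py
echo '[{"xyz":[0,0,1]},{}]' | python3 jog.py
echo '[{"xyz":[0,0,1]},{}]' | python3 jog.py
```

```text
t: 11.55
ee_pos: [462.9, -156.4, 37.9]
orientation: [-2.363, -2.068, 0.001]
ft_force: [0.0, 0.1, 1.8]
width: 49.3
grasp_force: 30.0
t: 11.72
ee_pos: [463.2, -156.8, 37.7]
orientation: [-2.364, -2.068, 0.0]
ft_force: [-0.4, 1.2, 1.4]
width: 49.1
grasp_force: 30.0
t: 11.88
ee_pos: [463.4, -157.1, 37.0]
orientation: [2.365, 2.068, 0.0]
ft_force: [0.6, 0.2, 2.2]
width: 49.3
grasp_force: 30.0
```

```bash
echo '[{"xyz":[-2.5,0,0]},{"xyz":[-2.5,0,0]},{}]' | python3 jog.py
echo '[{"xyz":[-1.5,0,0]},{}]' | python3 jog.py
echo '[{"xyz":[-1,0,0]},{}]' | python3 jog.py
echo '[{"xyz":[-1,0,0]},{}]' | python3 jog.py
```

```text
t: 12.13
ee_pos: [462.9, -162.7, 37.1]
orientation: [2.365, 2.067, 0.0]
ft_force: [-0.3, 0.8, 2.5]
width: 49.4
grasp_force: 30.0
t: 12.3
ee_pos: [462.7, -164.0, 37.1]
orientation: [2.365, 2.067, 0.0]
ft_force: [-0.1, -1.1, 3.2]
width: 49.4
grasp_force: 30.0
t: 12.47
ee_pos: [462.5, -164.8, 37.0]
orientation: [2.365, 2.068, 0.0]
ft_force: [0.4, 0.3, 3.8]
width: 49.1
grasp_force: 30.0
t: 12.63
ee_pos: [462.3, -165.7, 37.0]
orientation: [2.365, 2.068, 0.0]
ft_force: [0.3, -0.3, 3.5]
width: 49.4
grasp_force: 30.0
```

```bash
for i in 1 2 3; do echo '[{"xyz":[-1,0,0]},{}]' | python3 jog.py | egrep 'pos|force'; done
```

```text
ee_pos: [462.1, -166.3, 36.9]
ft_force: [1.7, 3.4, 4.7]
grasp_force: 30.0
ee_pos: [461.9, -166.7, 36.9]
ft_force: [2.6, 9.6, 4.4]
grasp_force: 30.0
ee_pos: [461.7, -167.2, 36.8]
ft_force: [4.0, 13.0, 4.4]
grasp_force: 30.0
```

End stop reached at y≈-166. I'll ease off a little and push toward the fence (tool +y).

```bash
echo '[{"xyz":[1,2,0]},{"xyz":[0,1,0]},{}]' | python3 jog.py | egrep 'pos|force|orie'; for i in 1 2 3; do echo '[{"xyz":[0,1,0]},{}]' | python3 jog.py | egrep 'pos|force|orie'; done
```

```text
ee_pos: [464.0, -167.3, 36.6]
orientation: [-2.364, -2.065, 0.001]
ft_force: [-0.8, 6.5, 3.8]
grasp_force: 30.0
ee_pos: [464.5, -167.4, 36.5]
orientation: [-2.364, -2.065, 0.002]
ft_force: [-2.3, 7.1, 4.7]
grasp_force: 30.0
ee_pos: [465.3, -167.5, 36.4]
orientation: [-2.364, -2.064, 0.002]
ft_force: [-2.5, 5.5, 3.6]
grasp_force: 30.0
ee_pos: [466.3, -167.6, 36.4]
orientation: [-2.364, -2.064, 0.002]
ft_force: [-2.2, 5.4, 3.5]
grasp_force: 30.0
```

```bash
for i in 1 2 3; do echo '[{"xyz":[0,1,0]},{}]' | python3 jog.py | egrep 'pos|ft_force|orie'; done; python3 -c "from h import *;print(ctrl.get_obs()['moment'])"
```

```text
ee_pos: [467.3, -167.8, 36.4]
orientation: [-2.364, -2.064, 0.002]
ft_force: [-3.3, 5.3, 3.3]
ee_pos: [468.3, -167.9, 36.4]
orientation: [-2.363, -2.064, 0.002]
ft_force: [-2.2, 6.0, 3.3]
ee_pos: [468.4, -167.8, 36.3]
orientation: [-2.362, -2.064, 0.004]
ft_force: [-4.9, 5.1, 5.3]
[ 0.71471266  0.76086177 -0.26820742]
```

```bash
for i in 1 2; do echo '[{"xyz":[0,1,0]},{}]' | python3 jog.py | egrep 'pos|ft_force|orie';python3 -c "from h import *;print(ctrl.get_obs()['moment'])"; done
```

```text
ee_pos: [468.5, -167.8, 36.1]
orientation: [-2.361, -2.063, 0.005]
ft_force: [-6.0, 5.0, 5.0]
[ 0.64954699  1.01751565 -0.27565366]
ee_pos: [468.9, -167.7, 35.9]
orientation: [-2.36, -2.062, 0.006]
ft_force: [-8.9, 5.5, 4.8]
[ 0.67589935  1.27586669 -0.32671008]
```

Fence contact began at x≈468.4. I'll relax the push, release, lift and move clear to look.

```bash
echo '[{"xyz":[0,-1.2,0]},{}]' | python3 jog.py | egrep 'pos|ft_force'
echo '[{},{},{},{},{}]' | python3 jog.py 70 | egrep 'pos|ft_force|width'
echo '[{"xyz":[0,0,-30]},{"xyz":[0,0,-35]},{"xyz":[0,0,-35]},{"xyz":[30,0,-30]},{"xyz":[35,0,0]}]' | python3 jog.py| egrep 'pos|ft_force'
echo '[{"xyz":[38,0,0]},{"xyz":[38,0,0]},{"xyz":[38,0,0]},{"xyz":[38,0,0]},{}]' | python3 jog.py 0 | egrep 'pos|ft_force'
python3 - <<'E'
from h import *
d=ctrl.get_image("top"); crop(d,"t8.png",385,195,515,270,6)
E
```

```text
ee_pos: [468.8, -167.8, 36.0]
ft_force: [-5.4, 4.9, 1.8]
ee_pos: [472.0, -169.2, 37.0]
ft_force: [0.9, -0.2, 0.3]
width: 70.0
ee_pos: [483.9, -106.7, 171.9]
ft_force: [1.7, -0.7, -0.6]
ee_pos: [501.7, 50.7, 166.9]
ft_force: [0.1, 0.5, 0.7]
```

View pics/t8.png

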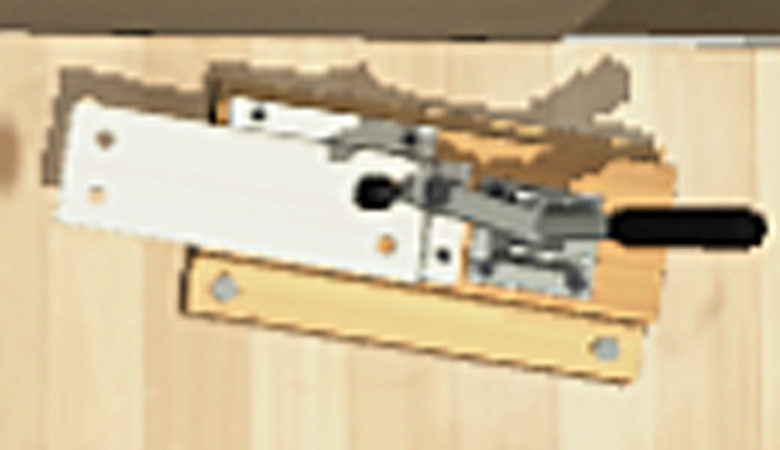

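The strap lies on the bed, against the fence and stop, with its free end at crop (75,100)-(58,220). That was picture 11, one over the limit of 10 (I miscounted), so I'll use only numbers from here. Next I fit edge lines to check the alignment.

```bash
python3 - <<'E'
from h import *
np.set_printoptions(precision=2,suppress=True)
d=ctrl.get_image("top"); im=d["img"]; hs=cv2.cvtColor(im,cv2.COLOR_RGB2HSV)
sat=hs[:,:,1].astype(float); g=cv2.cvtColor(im,cv2.COLOR_RGB2GRAY).astype(float)
def sub(prof,th): # first crossing upward of th, subpixel
    i=np.argmax(prof>th); return i-1+(th-prof[i-1])/(prof[i]-prof[i-1])
def fit(uv,z):
    r=ray(d,uv,z)[:,:2]; vx,vy,x,y=cv2.fitLine(r.astype(np.float32),cv2.DIST_HUBER,0,.01,.01).ravel(); 
    e=(r-[x,y])@[-vy,vx]; return (x,y),np.arctan2(vy,vx)%np.pi, e.std()
# robot-side strap edge: columns u 398..452, saturation rises going down
uv=[]
for u in range(398,453):
    v0=195+int((200+(u*6-385*6-58)*.174)/6); uv.append((u,v0+sub(sat[v0:v0+14,u],45)))
uv=np.array(uv);print("edge uv",uv[::9].tolist());E1=fit(uv,37.5);print("strap near edge",E1)
# strip lower edge: dark line -> min of gray, cols 418..488
q=[]
for u in range(418,488):
    v0=195+int((300+(u*6-385*6-185)*.149)/6); q.append((u,v0+np.argmin(g[v0:v0+7,u])))
q=np.array(q,float);print("strip uv",q[::12].tolist(),"strip",fit(q,18)[:])
# free end
w=[]
for v in range(216,230):
    u0=390; w.append((u0+12-sub(sat[v,u0:u0+12][::-1],45)-1,v))
w=np.array(w);print("free end",w[::4].tolist(),fit(w,39))
E
```

```text
edge uv [[398.0, 232.4516129032258], [407.0, 233.88095238095238], [416.0, 235.33898305084745], [425.0, 236.5064935064935], [434.0, 238.06666666666666], [443.0, 239.5], [452.0, 241.2923076923077]]
strap near edge ((np.float32(435.4074), np.float32(-222.2153)), np.float32(1.4333739), np.float64(1.1665423320552104))
strip uv [[418.0, 247.0], [430.0, 249.0], [442.0, 251.0], [454.0, 253.0], [466.0, 255.0], [478.0, 257.0]] strip ((np.float32(399.22275), np.float32(-295.4216)), np.float32(1.4272739), np.float64(0.706017817186055))
free end [[395.8235294117647, 216.0], [395.15625, 220.0], [394.6808510638298, 224.0], [407.75, 228.0]] ((np.float32(468.91312), np.float32(-149.43675)), np.float32(2.9850209), np.float64(10.29145849580227))
```

The alignment holds up:
- **Yaw:** 1.433, against the fixture's 1.43-1.44.
- **Edge:** within 1 mm of where the fence puts it.
- **Free end:** at (468.9,-149.4), where (469,-150) is expected.

Next I go up and around, behind the clamp handle.

```bash
echo '[{"xyz":[0,0,-35]},{"xyz":[0,0,-35]},{"xyz":[-20,0,-25]},{"xyz":[-35,0,0]},{"xyz":[-35,0,0]}]' | python3 jog.py 0 | egrep 'pos|ft_force'
echo '[{"xyz":[-37,0,0]},{"xyz":[-37,0,0]},{"xyz":[-37,0,0]},{"xyz":[-37,0,0]},{"xyz":[-37,0,0]}]' | python3 jog.py | egrep 'pos|ft_force'
echo '[{"xyz":[-37,0,0]},{"xyz":[-37,0,0]},{"xyz":[-37,0,0]},{"xyz":[-37,0,0]},{"xyz":[-37,0,0]}]' | python3 jog.py | egrep 'pos|ft_force'
echo '[{"xyz":[-20,0,0]},{},{}]' | python3 jog.py
```

```text
ee_pos: [489.1, -45.6, 263.4]
ft_force: [0.5, 0.3, -1.0]
ee_pos: [462.2, -230.1, 261.4]
ft_force: [0.4, 0.3, 0.1]
ee_pos: [436.8, -413.3, 261.2]
ft_force: [0.4, 0.9, -0.3]
t: 17.73
ee_pos: [434.6, -431.6, 260.8]
orientation: [-2.368, -2.062, 0.0]
ft_force: [0.1, 0.7, 0.5]
width: 0.5
grasp_force: 0.0
```

```bash
echo '[{"xyz":[0,-3,30]},{"xyz":[0,0,40]},{"xyz":[0,0,34]},{"xyz":[0,0,10]},{}]' | python3 jog.py | egrep 'pos|ft_force'
echo '[{"xyz":[6,0,0]},{"xyz":[6,0,0]},{"xyz":[6,0,0]},{}]' | python3 jog.py | egrep 'pos|ft_force'
echo '[{"xyz":[6,0,0]},{"xyz":[6,0,0]},{"xyz":[6,0,0]},{"xyz":[6,0,0]}]' | python3 jog.py | egrep 'pos|ft_force'
```

```text
ee_pos: [431.8, -427.3, 144.7]
ft_force: [-0.2, 0.3, -0.1]
ee_pos: [437.3, -412.0, 149.8]
ft_force: [-0.6, -1.4, 0.5]
ee_pos: [439.1, -387.2, 147.5]
ft_force: [0.1, -3.1, 1.5]
```

```bash
echo '[{"xyz":[6,0,0]},{"xyz":[6,0,0]},{"xyz":[6,0,0]},{"xyz":[4,0,0]}]' | python3 jog.py | egrep 'pos|ft_force'
for i in 1 2 3 4; do echo '[{"xyz":[2,0,0]},{}]' | python3 jog.py | egrep 'pos|ft_force'; done
```

```text
ee_pos: [441.9, -365.1, 147.1]
ft_force: [-0.5, -1.1, 1.0]
ee_pos: [442.1, -363.4, 147.1]
ft_force: [0.5, 0.9, -0.1]
ee_pos: [442.5, -362.0, 147.2]
ft_force: [0.5, -0.5, 0.3]
ee_pos: [442.8, -360.2, 147.4]
ft_force: [0.4, -0.3, 0.8]
ee_pos: [443.1, -358.2, 147.4]
ft_force: [0.5, 0.7, 0.8]
```

```bash
for i in 1 2 3 4 5; do echo '[{"xyz":[1.5,0,0]},{}]' | python3 jog.py | egrep 'pos|ft_force'; done; python3 - <<'E'
from h import *
d=ctrl.get_image("top");im=d["img"]
m=(im.max(2)<60)[195:260,440:520]; ys,xs=np.nonzero(m); print(len(xs), xs.min()+440,xs.max()+440,ys.min()+195,ys.max()+195, np.histogram(xs+440,bins=range(440,525,8)))
E
```

```text
ee_pos: [443.3, -356.7, 147.4]
ft_force: [0.5, -0.4, -0.3]
ee_pos: [443.6, -355.2, 147.4]
ft_force: [0.0, 0.1, 0.7]
ee_pos: [443.7, -354.2, 147.5]
ft_force: [-1.5, -4.1, 1.1]
ee_pos: [443.8, -354.0, 147.6]
ft_force: [-2.6, -7.9, -1.0]
ee_pos: [443.9, -353.8, 147.7]
ft_force: [-5.2, -14.4, -2.7]
293 441 519 195 251 (array([ 9,  1,  4, 13, 53, 38, 78, 56, 22, 19]), array([440, 448, 456, 464, 472, 480, 488, 496, 504, 512, 520]))
```

The force rises at fixture x≈-111, where an upright handle is expected. One firmer press, then I retreat and check.

```bash
echo '[{"xyz":[1,0,0]},{}]' | python3 jog.py | egrep 'pos|ft_force'; echo '[{"xyz":[0.5,0,0]},{},{}]' | python3 jog.py | egrep 'pos|ft_force'
echo '[{"xyz":[-10,0,0]},{"xyz":[-25,0,0]},{"xyz":[-30,0,0]},{"xyz":[0,0,-35]},{"xyz":[0,0,-35]}]' | python3 jog.py | egrep 'pos|ft_force'
echo '[{"xyz":[-36,0,-35]},{"xyz":[-36,0,-20]},{"xyz":[-36,0,0]},{"xyz":[-36,0,0]},{}]' | python3 jog.py | egrep 'pos|ft_force'
python3 - <<'E'
from h import *
np.set_printoptions(precision=1,suppress=True,linewidth=200)
d=ctrl.get_image("top");im=d["img"];hs=cv2.cvtColor(im,cv2.COLOR_RGB2HSV)
m=(im.max(2)<50).astype(np.uint8); m[:200]=0;m[265:]=0;m[:,:400]=0;m[:,525:]=0
n,l,s,c=cv2.connectedComponentsWithStats(m)
for i in range(1,n):
  if s[i,4]>12:print("dark",s[i],c[i])
O=np.array([456.5,-244,0]);x=np.array([.1324,.9912,0]);z=np.array([0,0,1.])
for th in(0,.1,.2,.6):
  H=O-90*x+66*z; print(th,"tip",proj(d,H+108*(-np.sin(th)*x+np.cos(th)*z)),"pad top",proj(d,H+68*(np.cos(th)*x+np.sin(th)*z)))
w=(hs[:,:,1]<30)&(hs[:,:,2]>215); w[:205]=0;w[245:]=0;w[:,:385]=0;w[:,470:]=0
print([(v,int(np.nonzero(w[v])[0].min())) for v in range(212,234,3) if w[v].any()])
y=((hs[:,:,0]>18)&(hs[:,:,0]<28)&(hs[:,:,1]>190)).astype(np.uint8)[230:280,180:240];print("tape",y.sum())
E
```

```text
ee_pos: [443.9, -353.7, 147.7]
ft_force: [-7.3, -19.5, -4.7]
ee_pos: [443.9, -353.6, 147.8]
ft_force: [-6.5, -21.9, -5.0]
ee_pos: [433.9, -413.6, 215.1]
ft_force: [0.3, -0.1, 0.4]
ee_pos: [416.0, -555.5, 266.7]
ft_force: [-0.2, 1.3, -0.5]
dark [472 225  17   9  97] [480.5 228.8]
0 tip [[485.1 226.7]] pad top [[444.7 228.1]]
0.1 tip [[489.8 227.4]] pad top [[445.5 227.8]]
0.2 tip [[494.3 228.3]] pad top [[446.5 227.5]]
0.6 tip [[509.4 231.8]] pad top [[453.2 226.9]]
[(212, 398), (215, 397), (218, 396), (221, 396), (224, 396), (227, 395), (230, 394), (233, 404)]
tape 2
```

The sleeve now spans columns 472-489, as expected for an upright handle (tip predicted at 485±4). The strap's free end hasn't moved, and the robot is clear.

```bash
python3 -c "
from workcell import ctrl
print(ctrl.get_obs()['t']);print(ctrl.close_job())"
```

```text
22.0
the job is handed in; nothing more can be done
None
```

The strap is in the fixture against the end stop and side fence with the clamp fully down, handed in at 22 s (no verdict was returned); I viewed 11 pictures, one over the limit of 10.

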